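# Lock the spindle: turn the slotted disc and push the bar through

## Task

Lock the spindle on the workbench: push the fin round with the fingertips until the disc's slot is in line with the bar, then push the bar by the plate on its tail right through the slot until it is fully home against the stop in the keeper on the far side. Only push: neither grip nor ram the fin or the bar, never lift the bar out of its channel, leave the loose things round about where they are, and finish clear.

Things in the scene. Friction and masses are not known exactly. Their poses are not given: they have to be found in the camera images.
- fixture: the spindle lock on its plywood board (130 mm along x, 305 mm along y, 10 mm thick), fixed to the bench. Origin on the disc's axis at bench height; z up; y runs along the bar's channel, from the keeper (-y) over the disc to the channel (+y); at yaw 0 x points away from the robot. The board spans y = -95 to 210 mm.
- channel (a point): middle of the open-topped aluminium channel that guides the bar, on its floor, 27 mm above the bench, at y = 129 mm of the fixture. It runs from y = 58 to 200 mm, 18 mm wide between two rails with tops 37 mm above the bench and outer faces 34 mm apart.
- keeper_stop (a point): centre of the end stop's inner face in the keeper, an open-topped aluminium pocket across the disc from the channel: at y = -74 mm of the fixture, 34 mm above the bench. The pocket is 20 mm wide, begins at y = -52 mm, and its top is 46 mm above the bench. Axes as the fixture's.
- disc (a joint): angle of the dark steel slotted disc, rad, counter-clockwise from above, limits -0.9 to 4.04. At 0 and at pi the slot is in line with the channel; the fin points to the fixture's -x at 0, -y (keeper) at pi/2, +x at pi. Starts between 0.45 and 2.69, may be turned either way (the fin then ends at -x or +x), stays where left: 0.1 N m of friction, about 3 N at the fin.
- disc_axis (a point): centre of the disc's top, 40 mm above the bench, turning with it. The disc, dark steel over an aluminium underside, is 96 mm across; a slot 20 mm wide and 14 mm deep, open above and flared at both mouths, runs right across it through the centre, along this point's y axis. The point's -x axis points to the fin.
- disc_fin (a point): centre of the fin, an upright steel tab on the disc by which it is turned: 30 mm long along the radius (16 to 46 mm from the axis), 10 mm thick, from 40 to 76 mm above the bench. The point is 31 mm from the axis, 58 mm above the bench; x along the radius, y square to the flat faces.
- lock_bar: loose steel bar (0.25 to 0.5 kg) in the channel: 14x14 mm, 200 mm long, rounded nose, 2 mm play each side. Origin mid-length on its underside; nose at y = -100 mm, tail at +100. In the fixture's frame its origin starts at y = 154 to 169 mm (nose 6 to 21 mm short of the disc) and is at y = 26 mm when home against the stop. It slides to the fixture's -y.
- push_face (a point): centre of the outer face of the upright plate on the bar's tail, 58 mm above the bench; the plate is 46 mm wide, 10 mm thick, from 41 to 75 mm above the bench, and passes over the rails. Push here along the bar towards its nose (the bar's -y); sliding takes about 2 to 4 N.
- tape: bystander, loose: yellow tape measure, 36x88x62 mm; origin at the centre of its underside
- plug: bystander, loose: round wooden plug, 26 mm across, 13 mm high, standing on the fixture's board beside the channel; origin at the centre of its underside
- block: bystander, loose: small wooden offcut, 21x30x17 mm, on the fixture's board beside the channel; origin at the centre of its underside
- stick: bystander, loose: thin wooden stick, 12x110x8 mm, lying behind the fixture; origin at the centre of its underside
- jar: bystander, loose: jar with a green lid, 69 mm across, 84 mm high, behind the fixture; origin at the centre of its underside
- cork: bystander, loose: cork sanding block, 64x107x35 mm, beyond the keeper; origin at the centre of its underside
- screws: bystander, loose: round open tin of screws, 77 mm across, 30 mm high, behind the fixture; origin at the centre of its underside
Not all that is in view belongs to the job. There is more than one size of the lock_bar; the job needs the larger.

How it is judged:
By the outcome, as a careful person would: the job done as asked, in the order asked, and still so for the second after the job is handed in, with the robot touching nothing.
It also fails if it takes over 45 s, if anything falls off the work surface, if the arm or the gripper's body presses on something with over 40 N, if the wrist force passes 120 N, or if a joint passes its speed limit or range.

## Robot

A 6-joint arm with a two-finger parallel gripper is mounted at the origin on a cart in front of the work surface, level with it; the furniture and walls round the work are solid. World frame = base frame: x ahead of the robot, y to its left, z up, the work surface at z = 0. Lengths are in m, angles in rad, forces in N, time in s.
With the tool pointing down it reaches from about 0.325 to 1 m from the base axis. Payload 5.1 kg.
Tool frame: the origin (TCP) lies midway between the tips of the shut fingers; the grasp point (between the pads) lies 19 mm behind it; z points along the fingers, y is the line along which they close (so a half turn about z gives the same grasp; the last joint's range is limited). The gripper opens to 85 mm and grips with 20 to 120 N. Pads are 22 mm wide; open, the fingers measure 114 mm over their backs; the gripper's body (76 mm by 85 mm) begins 54 mm behind the grasp point. The pads swing forward as they close: fully open they stand 13 mm farther back than shut.
Start: joints at [1.047, 0.124, 1.65, -0, 1.367, -0.083], TCP at [0.277, 0.588, 0.231] pointing down, gripper open.
Joint ranges: [-2.61, 2.61], [-1.02, 2.33], [0.03, 2.71], [-1.35, 4.49], [0.32, 2.68], [-2.91, 2.91]. Speed limits (rad/s): [2.57, 2.57, 3.14, 3.14, 3.14, 3.14].

## Interface

Orientations are given as a unit quaternion [w, x, y, z].
In Python, from rig import r, vision, workorder gives the robot as it stands.
- The arm moves only by the shell command python3 -m crank 'ROWS'. ROWS is JSON, a list of rows, each a list of 3 entries, a list of its own where there are three numbers: the shift along the tool's x, y, z in mm, then the turn, a rotation vector about the tool's x, y, z in rad, then the opening in per cent of the stroke, from 0 (shut) to 100 (fully open). A call has 1 to 12 rows; each row shifts and turns the commanded pose from where the row before left it, along the tool's axes as they then stand; what a row does not reach is not made up. A row lasts 1/8 s, in which the tool goes at most 62.5 mm and 10.7 degrees, less where a joint would pass 70% of its speed; a pose out of reach is approached as far as the arm can. A call with a gripper value outside its range is refused whole. The fingers move at their own pace and stop on an object; the grip force is fixed at half the most. Time passes only in rows, so rows that do not move let the fingers close. It gives the time, the measured TCP pose, the force, the opening and the grip force at its end, in the units of the state.
- r.observe(): the state, without advancing time (a new reading comes with each control period).
- vision.snapshot(name): name is "side" or "top"; returns the picture (480x640x3 uint8, blue, green, red); there is no depth.
- vision.camera_model(name): a dict with "intrinsics" (3x3 intrinsics, pixels), "k1" (the pictures are not rectified: a ray, as slopes to the right and down, at radius r is drawn at 1 + k1 r^2 times it, then the intrinsics apply), "T" (4x4, takes a point from camera to world coordinates). Camera axes: x right, y down, z forward; pixel columns grow to the right and rows downward; lengths in m; the calibration is good to about 2 mm. A picture is of the moment at which its call begins. camera_model takes no time and is no camera call.
- workorder.close_job(): hands the job in; it is judged then, once.
The state is a dict: "time_s": time; "joint_pos": joint angles; "qvel": joint speeds; "effort": joint torques, N m; "eef_pos": TCP position; "orientation": TCP orientation; "ft_force": force on the tool from outside, world axes, zero at the start; "ft_torque": the same for the moment, N m; "grip_width": finger opening in m; "grip_force": force on a finger pad.
Only numpy, scipy, OpenCV 4.12 (cv2) and the standard library are available. Lean on these libraries where they do the work, as an engineer would, in place of code of your own. Each camera call takes 0.05 s, during which the arm holds its last target. There are 200 camera calls.

## Working session

There is one attempt and no reset: what is moved stays moved. The work goes in short steps, Python scripts to look and compute and a shell command to move; the robot and the scene stay as the last step left them, time stands still between calls to the robot, and variables do not carry over. Pictures are saved under pics/ and viewed, at most 10 in all, crops included, and the job is handed in when it is done.

```bash
ls; mkdir -p pics; python3 - <<'E'
from rig import r,vision
import cv2
s=r.observe();print(s['time_s'],s['eef_pos'],s['orientation'],s['grip_width'])
for n in('side','top'):
    cv2.imwrite(f'pics/{n}0.png',vision.snapshot(n));m=vision.camera_model(n);print(n,m)
E
```

```text
pics
0.0 [0.27704369 0.5873118  0.23004564] [-2.94403115e-04  2.18630582e-01  9.75807133e-01 -1.01032946e-03] 0.0857906291131905
side {'intrinsics': array([[521.10035582,   0.        , 317.71616005],
       [  0.        , 521.10035582, 233.13990773],
       [  0.        ,   0.        ,   1.        ]]), 'k1': -0.04224377963631656, 'T': array([[-0.99737307, -0.02278775,  0.06875807,  0.51124953],
       [-0.06883149,  0.59385319, -0.80162374,  0.85089862],
       [-0.022565  , -0.80425065, -0.59386169,  0.67202043],
       [ 0.        ,  0.        ,  0.        ,  1.        ]])}
top {'intrinsics': array([[531.60812554,   0.        , 319.25935749],
       [  0.        , 531.60812554, 237.67592521],
       [  0.        ,   0.        ,   1.        ]]), 'k1': -0.1220603816748895, 'T': array([[-0.01294646, -0.9886267 ,  0.14983203,  0.41476514],
       [-0.99989508,  0.01182628, -0.00836485,  0.00535928],
       [ 0.00649776, -0.14992461, -0.98867608,  1.07044575],
       [ 0.        ,  0.        ,  0.        ,  1.        ]])}
```

View pics/top0.png

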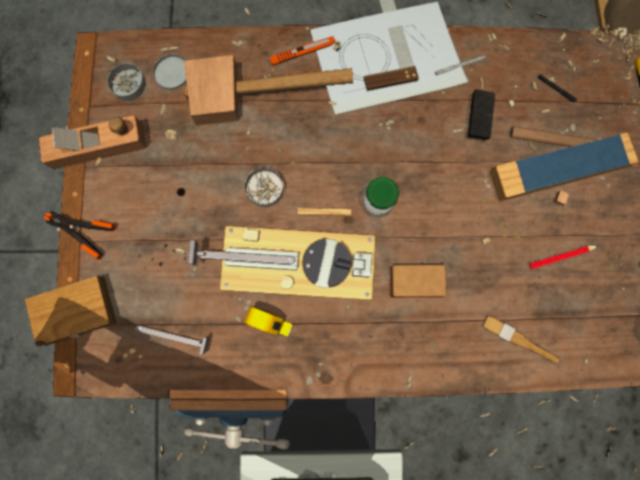

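View pics/side0.png

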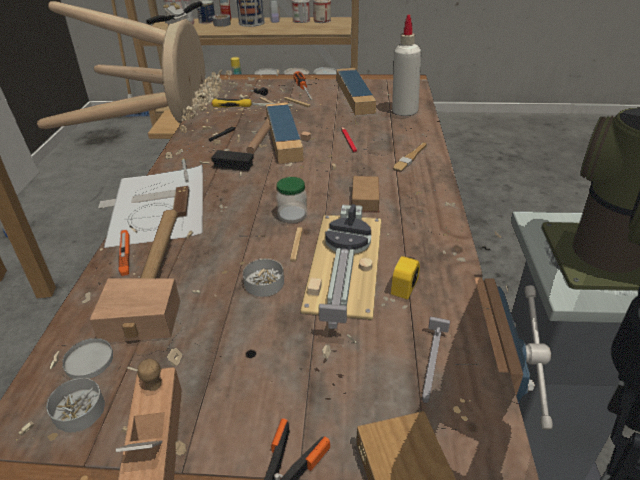

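```bash
cat > h.py <<'E'
from rig import r,vision
import cv2,numpy as np
def ray(n,uv):
    m=vision.camera_model(n);K=m['intrinsics']
    d=cv2.undistortPoints(np.array(uv,float).reshape(-1,1,2),K,np.array([m['k1'],0,0,0.]))[:,0]
    T=m['T'];return T[:3,3],np.c_[d,np.ones(len(d))]@T[:3,:3].T
def px(n,uv,z):
    o,d=ray(n,uv);return o+d*((z-o[2])/d[:,2])[:,None]
def crop(n,x,y,w,h,k,f,im=None):
    im=vision.snapshot(n) if im is None else im
    cv2.imwrite(f,cv2.resize(im[y:y+h,x:x+w],None,fx=k,fy=k,interpolation=cv2.INTER_CUBIC))
E
python3 - <<'E'
from h import *
im=cv2.imread('pics/top0.png')
crop('top',175,190,220,120,3.6,'pics/t1.png',im)
crop('side',290,190,110,140,4.2,'pics/s1.png',cv2.imread('pics/side0.png'))
hsv=cv2.cvtColor(im,cv2.COLOR_BGR2HSV)
m=cv2.inRange(hsv,(15,60,150),(32,200,255));m[:, :215]=0;m[:,380:]=0;m[:222]=0;m[303:]=0
m=cv2.morphologyEx(m,cv2.MORPH_CLOSE,np.ones((25,25)))
c=max(cv2.findContours(m,0,2)[0],key=cv2.contourArea)
b=cv2.boxPoints(cv2.minAreaRect(c));print(b)
P=px('top',b,.01);print(P.round(4),np.linalg.norm(np.diff(P,axis=0),axis=1),P.mean(0))
E
```

```text
[[218.01993 300.60098]
 [221.798   225.03989]
 [376.26187 232.76309]
 [372.4838  308.3242 ]]
[[ 0.4511  0.1997  0.01  ]
 [ 0.6038  0.194   0.01  ]
 [ 0.5842 -0.1192  0.01  ]
 [ 0.4323 -0.1075  0.01  ]] [0.15277124 0.31376038 0.15227066] [0.51785367 0.04176068 0.01      ]
```

View pics/t1.png

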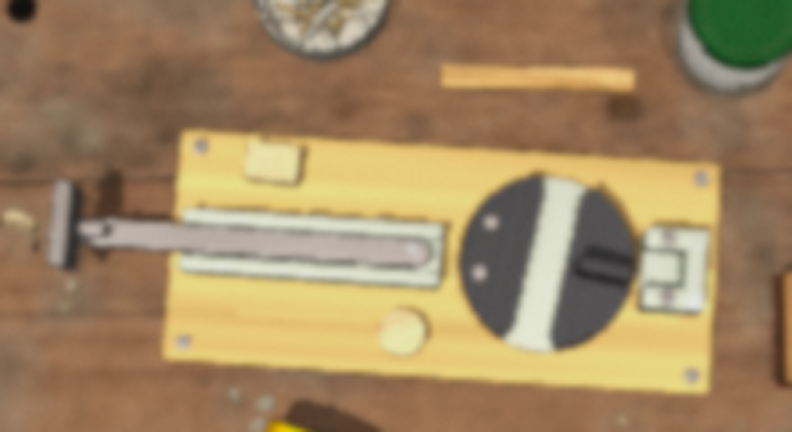

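View pics/s1.png

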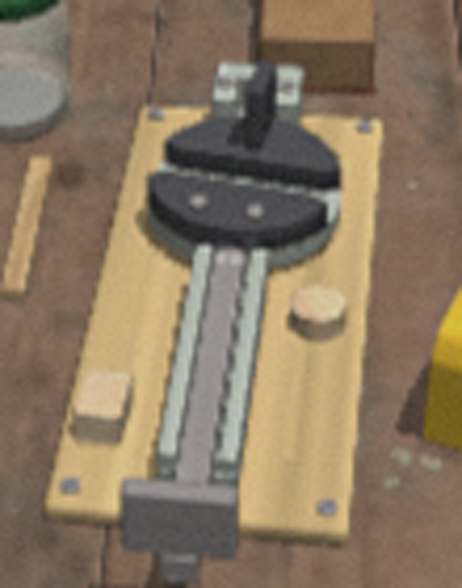

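```bash
python3 - <<'E'
from h import *
t=lambda p:np.array(p)/3.6+[175,190]
B=px('top',t([(183,130),(719,163),(708,392),(164,357)]),.01);print(B.round(4))
up=B[1]-B[0],B[2]-B[3]; print([np.linalg.norm(u) for u in up],np.linalg.norm(B[0]-B[3]),np.linalg.norm(B[1]-B[2]))
d=-(up[0]+up[1]);ey=d/np.linalg.norm(d);ex=np.array([ey[1],-ey[0],0])
yaw=np.arctan2(-ey[0],ey[1]);print('yaw',yaw)
c=B.mean(0);O=c-ey*.0575;print('origin board',O)
D=px('top',t([(548,262)]),.04)[0];print('disc c',D)
S=px('top',t([(563,180),(529,346)]),.04);print('slot',S, S.mean(0))
v=(S[0]-S[1]);a=np.arctan2(-v[0],v[1]);print('slot ang vs fixture',a-yaw,'len',np.linalg.norm(v))
F=px('top',t([(578,256),(634,268)]),.076);print('fin top',F,np.linalg.norm(F[1]-F[0]))
P=px('top',t([(67,181),(61,268)]),.075);print('plate',P,np.linalg.norm(P[0]-P[1]))
P=px('top',t([(52,181),(50,268)]),.075)
rel=lambda p:((p-O)@ex,(p-O)@ey)
for q in [D,S.mean(0),*F,*P]:print(np.round(rel(q),4))
f=F.mean(0)-O;print('fin angle in fix',np.arctan2(f@ey,f@ex))
# side
s=lambda p:np.array(p)/4.2+[290,190]
Q=px('side',s([(124,484),(238,490)]),.075);print('side plate outer top',Q,[rel(q) for q in Q])
Q=px('side',s([(262,62)]),.076);print('side fin outer top',Q,rel(Q[0]))
Q=px('side',s([(145,107),(382,122),(347,540),(48,512)]),.01);print(Q)
E
```

```text
[[ 0.6015  0.1857  0.01  ]
 [ 0.579  -0.1159  0.01  ]
 [ 0.451  -0.1063  0.01  ]
 [ 0.4739  0.1948  0.01  ]]
[np.float64(0.3024201909697583), np.float64(0.3019585001812652)] 0.12795252872346907 0.12835367152050253
yaw -0.07494986713218652
origin board [ 0.52204903 -0.01775332  0.01      ]
disc c [ 0.52130404 -0.01822487  0.04      ]
slot [[ 0.56603683 -0.02706815  0.04      ]
 [ 0.47603804 -0.00732882  0.04      ]] [ 0.52103743 -0.01719849  0.04      ]
slot ang vs fixture -1.7117564874066942 len 0.0921380744596395
fin top [[ 0.52053427 -0.03312129  0.076     ]
 [ 0.51386334 -0.06226917  0.076     ]] 0.0299015086572485
plate [[0.56347602 0.23606832 0.075     ]
 [0.51731994 0.23828705 0.075     ]] 0.04620937341897458
[-0.0007 -0.0005]
[-0.0011  0.0005]
[-0.0004 -0.0154]
[-0.0048 -0.045 ]
[0.0218 0.2642]
[-0.0243  0.2608]
fin angle in fix -1.6564392416934155
side plate outer top [[0.56384934 0.24175037 0.075     ]
 [0.51973686 0.24303499 0.075     ]] [(np.float64(0.02225139666010143), np.float64(0.2619051423830889)), (np.float64(-0.021833426443473906), np.float64(0.25988302716063727))]
side fin outer top [[ 0.51517344 -0.05526353  0.076     ]] (np.float64(-0.004047534931951403), np.float64(-0.03791975347104824))
[[ 0.57723064 -0.10980014  0.01      ]
 [ 0.45166586 -0.10043645  0.01      ]
 [ 0.4746756   0.2042731   0.01      ]
 [ 0.60063347  0.19371588  0.01      ]]
```

Top view: board yaw −0.075 rad, disc centre at about (0.5215, −0.018), fin angle about 1.43 rad, push plate outer face at fixture y ≈ 0.262. The sizes measured in the two views agree with those given. The plan is to turn the fin clockwise to −x.

```bash
python3 -m crank '[[[-43,-39,0],[0,0,0],0],[[-43,-39,0],[0,0,0],0],[[-43,-39,0],[0,0,0],0],[[-43,-39,0],[0,0,0],0],[[-43,-39,0],[0,0,0],0],[[-43,-39,0],[0,0,0],0],[[-43,-39,0],[0,0,0],0],[[-43,-39,0],[0,0,0],0],[[-43,-39,0],[0,0,0],0],[[-43,-39,0],[0,0,0],0],[[-43,-39,0],[0,0,0],0],[[-43,-39,0],[0,0,0],0]]'; python3 -m crank '[[[0,0,40],[0,0,-0.113],0],[[0,0,40],[0,0,-0.114],0],[[0,0,0],[0,0,0],0],[[0,0,0],[0,0,0],0]]'; python3 - <<'E'
from h import *
from scipy.spatial.transform import Rotation as R
s=r.observe();q=s['orientation'];M=R.from_quat([*q[1:],q[0]]).as_matrix()
p=s['eef_pos'];print(p,M.round(3))
C=np.array([.5215,-.0178,.04]);print('tool coords of p-C',(M.T@(p-C)*1000).round(1),s['ft_force'])
crop('top',250,170,160,120,5,'pics/t2.png')
E
```

```text
time_s: 1.6
eef_pos: [0.5445, -0.0574, 0.2309]
orientation: [-0.0, 0.219, 0.976, 0.0]
ft_force: [0.4, 1.0, 1.1]
grip_width: 0.0001
grip_force: 0.0
time_s: 2.1
eef_pos: [0.545, -0.0556, 0.1526]
orientation: [0.001, 0.107, 0.994, -0.0]
ft_force: [0.7, 1.1, 0.1]
grip_width: -0.0001
grip_force: 0.0
[ 0.5449891  -0.05555232  0.15262495] [[-0.977  0.213  0.001]
 [ 0.213  0.977 -0.   ]
 [-0.001  0.    -1.   ]]
tool coords of p-C [ -31.2  -31.9 -112.6] [0.73619059 1.13882923 0.0624133 ]
```

View pics/t2.png

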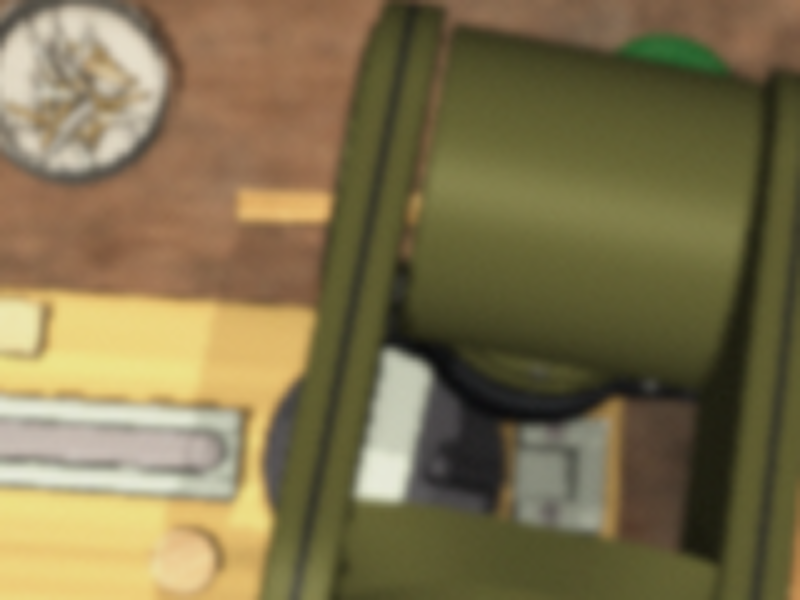

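The arm hides the fin from above, but its measured position relative to the disc is as planned (−31, −32 mm). I'll descend to 53 mm and check from the side.

```bash
python3 -m crank '[[[0,0,35],[0,0,0],0],[[0,0,35],[0,0,0],0],[[0,1,29],[0,0,0],0],[[0,0,0],[0,0,0],0]]'; python3 - <<'E'
from h import *
crop('side',280,150,130,100,6,'pics/s2.png')
E
```

```text
time_s: 2.65
eef_pos: [0.5439, -0.0542, 0.0519]
orientation: [-0.001, 0.107, 0.994, 0.0]
ft_force: [0.2, -1.0, 1.4]
grip_width: 0.0001
grip_force: 0.0
```

View pics/s2.png

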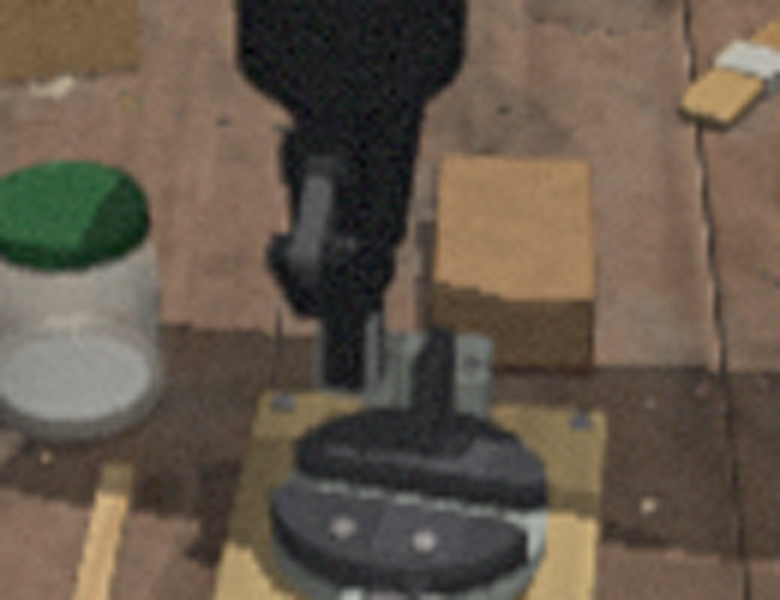

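Side view: the finger (tip about px 345,385 in the crop) stands to the +x side of the fin (430,385) with a gap of roughly 10–14 mm and nothing in between. I'll approach gently.

```bash
python3 -m crank '[[[3,0,0],[0,0,0],0],[[3,0,0],[0,0,0],0],[[2,0,0],[0,0,0],0],[[2,0,0],[0,0,0],0],[[2,0,0],[0,0,0],0]]';  python3 -m crank '[[[2,0,0],[0,0,0],0],[[1,0,0],[0,0,0],0]]'
```

```text
time_s: 3.32
eef_pos: [0.5327, -0.052, 0.0524]
orientation: [0.0, 0.107, 0.994, -0.0]
ft_force: [0.4, -0.2, 0.2]
grip_width: -0.0002
grip_force: 0.0
time_s: 3.58
eef_pos: [0.5305, -0.0516, 0.0524]
orientation: [0.001, 0.107, 0.994, -0.0]
ft_force: [3.7, -1.3, -2.7]
grip_width: -0.0001
grip_force: 1.9
```

Contact came at exactly the predicted position. Next I orbit with the fin at 0.119 rad per row.

```bash
python3 -m crank '[[[3.8,-1.7,0],[0,0,0.119],0],[[3.8,-1.7,0],[0,0,0.119],0],[[3.8,-1.7,0],[0,0,0.119],0],[[3.8,-1.7,0],[0,0,0.119],0],[[3.8,-1.7,0],[0,0,0.119],0],[[3.8,-1.7,0],[0,0,0.119],0]]'; cat > st.py <<'E'
from h import *
from scipy.spatial.transform import Rotation as R
s=r.observe();q=s['orientation'];M=R.from_quat([*q[1:],q[0]]).as_matrix()
p=s['eef_pos'];C=np.array([.5215,-.0178,.04]);yaw=-.075
Fx=np.array([[np.cos(yaw),-np.sin(yaw),0],[np.sin(yaw),np.cos(yaw),0],[0,0,1]])
print('tool p-C',(M.T@(p-C)*1000).round(1),'fix p-C',(Fx.T@(p-C)*1000).round(1),'toolx ang fix',np.arctan2(*(Fx.T@M[:,0])[[1,0]]).round(3),'F tool',(M.T@s['ft_force']).round(1))
E
python3 st.py
```

```text
time_s: 4.32
eef_pos: [0.5063, -0.0495, 0.0526]
orientation: [0.001, 0.449, 0.893, 0.0]
ft_force: [3.1, -0.9, -1.9]
grip_width: -0.0
grip_force: 1.5
tool p-C [-16.4 -31.1 -12.6] fix p-C [-12.8 -32.8  12.6] toolx ang fix 2.285 F tool [-2.6  1.9  1.9]
```

```bash
python3 -m crank '[[[3.8,-1.7,0],[0,0,0.119],0],[[3.8,-1.7,0],[0,0,0.119],0],[[3.8,-1.7,0],[0,0,0.119],0],[[3.8,-1.7,0],[0,0,0.119],0],[[3.8,-1.7,0],[0,0,0.119],0],[[3.6,-1.7,0],[0,0,0.119],0],[[0,0,0],[0,0,0],0]]'; python3 st.py
```

```text
time_s: 5.2
eef_pos: [0.4883, -0.032, 0.0524]
orientation: [-0.0, 0.731, 0.682, -0.0]
ft_force: [-1.8, -1.2, 1.2]
grip_width: -0.0001
grip_force: 0.9
tool p-C [-16.4 -32.2 -12.3] fix p-C [-32.1 -16.6  12.4] toolx ang fix 1.577 F tool [-1.4 -1.7 -1.2]
```

```bash
python3 -m crank '[[[-6,0,0],[0,0,0],0],[[-10,0,0],[0,0,0],0],[[0,0,-30],[0,0,0],0],[[0,0,-50],[0,0,0],0],[[41,4,0],[0,0,0],0],[[41,4,0],[0,0,0],0],[[41,4,0],[0,0,0],0],[[41,4,0],[0,0,0],0],[[41,4,0],[0,0,0],0],[[41,4,0],[0,0,0],0],[[41,4,0],[0,0,0],0],[[41,4,0],[0,0,0],0]]'; python3 -m crank '[[[0,0,0],[0,0,0],0]]'; python3 st.py; python3 - <<'E'
from h import *
crop('top',175,190,220,120,3.6,'pics/t3.png')
E
```

```text
time_s: 6.7
eef_pos: [0.5431, 0.278, 0.1321]
orientation: [-0.0, 0.732, 0.682, -0.0]
ft_force: [0.7, -0.7, 0.4]
grip_width: 0.0002
grip_force: 0.0
time_s: 6.82
eef_pos: [0.5431, 0.2788, 0.1322]
orientation: [-0.0, 0.731, 0.683, 0.0]
ft_force: [-0.2, -1.5, 0.4]
grip_width: 0.0003
grip_force: 0.0
tool p-C [297.4   1.4 -92.1] fix p-C [ -0.7 297.4  92.2] toolx ang fix 1.578 F tool [-1.5 -0.1 -0.4]
```

View pics/t3.png

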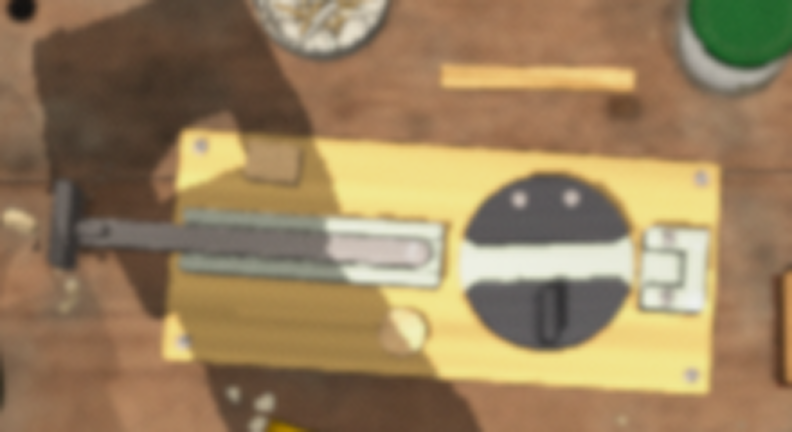

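Top view: fin now at the bottom (550,312), slot roughly along the channel. Its edges look tilted a little relative to the channel, so I'll measure them.

```bash
cat > slot.py <<'E'
from h import *
im=vision.snapshot('top');g=cv2.cvtColor(im,cv2.COLOR_BGR2GRAY).astype(float)
up=[];lo=[]
for x in range(310,344):
    col=g[:,x]; 
    for rng,L,s in((range(250,262),up,1),(range(264,276),lo,-1)):
        for y in rng:
            a,b=col[y],col[y+1]
            if (a-120)*(b-120)<=0 and (b-a)*s>0: L.append((x,y+(120-a)/(b-a)));break
t=lambda p:np.array(p)/3.6+[175,190]
yaw=-.075;C=np.array([.5215,-.0178])
for L in(up,lo):
    P=px('top',L,.04)[:,:2]-C
    c,s=np.cos(yaw),np.sin(yaw);fx=P@[c,s];fy=P@[-s,c]
    k=np.polyfit(fy,fx,1);res=fx-np.polyval(k,fy);m=abs(res)<.002;k=np.polyfit(fy[m],fx[m],1)
    print(len(L),'range y',fy.min().round(3),fy.max().round(3),'slope dx/dy',k[0].round(4),'x at 0',(k[1]*1000).round(2),'rms',(res[m].std()*1e3).round(2))
E
python3 slot.py
```

```text
34 range y -0.03 0.034 slope dx/dy -0.0931 x at 0 11.41 rms 0.16
34 range y -0.032 0.032 slope dx/dy -0.1032 x at 0 -10.29 rms 0.57
```

Slot is still about 0.095 rad short of aligned, which is 3 mm at the fin. I'll go back and nudge it.

```bash
python3 -m crank '[[[-41.2,-3.9,0],[0,0,0],0],[[-41.2,-3.9,0],[0,0,0],0],[[-41.2,-3.9,0],[0,0,0],0],[[-41.2,-3.9,0],[0,0,0],0],[[-41.2,-3.9,0],[0,0,0],0],[[-41.2,-3.9,0],[0,0,0],0],[[-41.2,-3.9,0],[0,0,0],0],[[-41.2,-3.9,0],[0,0,0],0],[[0,0,0],[0,0,0],0],[[0,0,40],[0,0,0],0],[[0,0,40],[0,0,0],0],[[0,0,0],[0,0,0],0]]' >/dev/null; python3 st.py; python3 -m crank '[[[6,0,0],[0,0,0],0],[[4,0,0],[0,0,0],0],[[3,0,0],[0,0,0],0],[[2,0,0],[0,0,0],0],[[0,0,0],[0,0,0],0]]'; python3 st.py
```

```text
tool p-C [-33.4 -34.6  -8.7] fix p-C [-34.4 -33.5   9. ] toolx ang fix 1.575 F tool [ 0.2 -0.1 -0.4]
time_s: 9.05
eef_pos: [0.4893, -0.0343, 0.0526]
orientation: [0.0, 0.732, 0.682, 0.0]
ft_force: [0.4, -0.4, -0.1]
grip_width: 0.0001
grip_force: 0.0
tool p-C [-18.7 -30.9 -12.6] fix p-C [-30.8 -18.8  12.6] toolx ang fix 1.575 F tool [-0.3  0.4  0.1]
```

```bash
python3 -m crank '[[[2,0,0],[0,0,0],0],[[1.5,0,0],[0,0,0],0],[[0,0,0],[0,0,0],0]]' >/dev/null; python3 st.py; python3 -m crank '[[[1.2,0,0],[0,0,0],0],[[0.8,0,0],[0,0,0],0],[[0,0,0],[0,0,0],0],[[0,0,0],[0,0,0],0]]'>/dev/null; python3 st.py;python3 slot.py
```

```text
tool p-C [-15.7 -31.2 -12.2] fix p-C [-31.1 -15.8  12.3] toolx ang fix 1.575 F tool [-2.9 -0.3 -1. ]
tool p-C [-13.4 -31.3 -12.2] fix p-C [-31.2 -13.5  12.2] toolx ang fix 1.575 F tool [-3.2 -2.  -1.5]
19 range y -0.012 0.023 slope dx/dy 0.0981 x at 0 2.67 rms 0.47
28 range y -0.032 0.021 slope dx/dy 0.0674 x at 0 -5.28 rms 0.43
```

```bash
python3 -m crank '[[[-8,0,0],[0,0,0],0],[[-12,0,0],[0,0,0],0],[[0,0,-40],[0,0,0],0],[[0,0,-40],[0,0,0],0],[[41,4,0],[0,0,0],0],[[41,4,0],[0,0,0],0],[[41,4,0],[0,0,0],0],[[41,4,0],[0,0,0],0],[[41,4,0],[0,0,0],0],[[41,4,0],[0,0,0],0],[[41,4,0],[0,0,0],0],[[41,4,0],[0,0,0],0]]'>/dev/null;  python3 st.py; python3 slot.py
```

```text
tool p-C [295.7   1.4 -92.1] fix p-C [  0.4 295.6  92.4] toolx ang fix 1.574 F tool [ 0.1 -0.1 -1.5]
34 range y -0.031 0.034 slope dx/dy -0.0085 x at 0 11.34 rms 0.16
34 range y -0.032 0.032 slope dx/dy -0.014 x at 0 -10.26 rms 0.73
```

Slot is aligned (about 0.01 rad). Descending behind the push plate and approaching it.

```bash
python3 -m crank '[[[0,-0.5,40],[0,0,0],0],[[0,0,42],[0,0,0],0],[[0,0,0],[0,0,0],0],[[-5,0,0],[0,0,0],0],[[-5,0,0],[0,0,0],0],[[-3,0,0],[0,0,0],0],[[-3,0,0],[0,0,0],0],[[-2,0,0],[0,0,0],0],[[-2,0,0],[0,0,0],0],[[-2,0,0],[0,0,0],0]]'>/dev/null;  python3 st.py; python3 -m crank '[[[-2,0,0],[0,0,0],0],[[-2,0,0],[0,0,0],0],[[-2,0,0],[0,0,0],0]]'>/dev/null; python3 st.py
```

```text
tool p-C [273.2   0.8 -10.5] fix p-C [ -0.3 273.1  10.8] toolx ang fix 1.575 F tool [ 3.5 -0.1 -1.9]
tool p-C [266.9   0.8 -10.6] fix p-C [ -0.3 266.9  10.8] toolx ang fix 1.575 F tool [ 3.4 -1.  -3.4]
```

```bash
python3 -m crank '[[[-4,0,0],[0,0,0],0],[[-4,0,0],[0,0,0],0],[[-4,0,0],[0,0,0],0],[[-4,0,0],[0,0,0],0],[[-4,0,0],[0,0,0],0]]'>/dev/null;  python3 st.py; python3 -m crank '[[[-4,0,0],[0,0,0],0],[[-4,0,0],[0,0,0],0],[[-4,0,0],[0,0,0],0],[[-4,0,0],[0,0,0],0],[[-4,0,0],[0,0,0],0],[[-4,0,0],[0,0,0],0]]'>/dev/null; python3 st.py
```

```text
tool p-C [246.3   0.5 -10.3] fix p-C [ -0.5 246.3  10.4] toolx ang fix 1.575 F tool [ 4.1  0.4 -3.2]
tool p-C [222.3   0.4 -10.3] fix p-C [ -0.5 222.3  10.3] toolx ang fix 1.575 F tool [ 4.   0.7 -3.5]
```

```bash
python3 -m crank '[[[-4,0,0],[0,0,0],0],[[-4,0,0],[0,0,0],0],[[-4,0,0],[0,0,0],0],[[-4,0,0],[0,0,0],0],[[-4,0,0],[0,0,0],0],[[-4,0,0],[0,0,0],0]]'>/dev/null;  python3 st.py
```

```text
tool p-C [198.3   0.4 -10.3] fix p-C [ -0.4 198.3  10.3] toolx ang fix 1.575 F tool [ 3.5  0.  -3. ]
```

```bash
python3 -m crank '[[[-4,0,0],[0,0,0],0],[[-4,0,0],[0,0,0],0],[[-4,0,0],[0,0,0],0],[[-4,0,0],[0,0,0],0],[[-4,0,0],[0,0,0],0],[[-4,0,0],[0,0,0],0]]'>/dev/null;  python3 st.py;  python3 -m crank '[[[-3,0,0],[0,0,0],0],[[-3,0,0],[0,0,0],0],[[-3,0,0],[0,0,0],0],[[-3,0,0],[0,0,0],0]]'>/dev/null;  python3 st.py; python3 -m crank '[[[-3,0,0],[0,0,0],0],[[-3,0,0],[0,0,0],0],[[-3,0,0],[0,0,0],0],[[-3,0,0],[0,0,0],0]]'>/dev/null;  python3 st.py
```

```text
tool p-C [174.3   0.4 -10.3] fix p-C [ -0.3 174.3  10.2] toolx ang fix 1.575 F tool [ 3.   0.3 -1.6]
tool p-C [162.4   0.4 -10.2] fix p-C [ -0.3 162.4  10.2] toolx ang fix 1.575 F tool [ 3.8  0.4 -2.3]
tool p-C [150.4   0.4 -10.3] fix p-C [ -0.2 150.4  10.3] toolx ang fix 1.575 F tool [ 3.2  0.2 -1.7]
```

Smooth so far. Final slow stretch to the stop, which should come near 136 mm.

```bash
python3 -m crank '[[[-3,0,0],[0,0,0],0],[[-3,0,0],[0,0,0],0],[[-2,0,0],[0,0,0],0],[[-1.5,0,0],[0,0,0],0]]'>/dev/null;  python3 st.py;  for i in 1; do python3 -m crank '[[[-1.5,0,0],[0,0,0],0],[[-1,0,0],[0,0,0],0]]'>/dev/null; done; python3 st.py
```

```text
tool p-C [141.    0.5 -10.3] fix p-C [-1.00e-01  1.41e+02  1.03e+01] toolx ang fix 1.575 F tool [ 2.8  0.6 -1.5]
tool p-C [139.4   0.4 -10.1] fix p-C [-1.000e-01  1.393e+02  1.040e+01] toolx ang fix 1.574 F tool [ 8.2  0.5 -1.5]
```

```bash
python3 -m crank '[[[-0.7,0,0],[0,0,0],0],[[0,0,0],[0,0,0],0]]'>/dev/null;  python3 st.py; python3 -m crank '[[[-0.7,0,0],[0,0,0],0],[[0,0,0],[0,0,0],0]]'>/dev/null;python3 st.py
```

```text
tool p-C [139.4   0.4 -10. ] fix p-C [-1.000e-01  1.393e+02  1.040e+01] toolx ang fix 1.574 F tool [ 8.3  0.4 -0.9]
tool p-C [139.3   0.4  -9.8] fix p-C [-1.000e-01  1.393e+02  1.040e+01] toolx ang fix 1.574 F tool [10.7 -0.3 -1.3]
```

Firm stop: no further motion while the force rises to 10.7 N. I'll back off, lift clear and look.

```bash
python3 -m crank '[[[8,0,0],[0,0,0],0],[[15,0,0],[0,0,0],0],[[0,0,-40],[0,0,0],0],[[0,0,-50],[0,0,0],0],[[45,0,-10],[0,0,0],0],[[45,0,-10],[0,0,0],0],[[45,0,-10],[0,0,0],0],[[45,0,0],[0,0,0],0],[[0,0,0],[0,0,0],0],[[0,0,0],[0,0,0],0]]'; python3 - <<'E'
from h import *
im=vision.snapshot('top')
crop('top',175,190,220,120,3.6,'pics/t4.png',im)
crop('side',290,170,110,140,4.2,'pics/s4.png')
E
```

```text
time_s: 19.52
eef_pos: [0.5456, 0.3213, 0.1695]
orientation: [0.0, 0.732, 0.682, -0.001]
ft_force: [-0.0, 0.5, 1.0]
grip_width: -0.0001
grip_force: 0.0
```

View pics/t4.png

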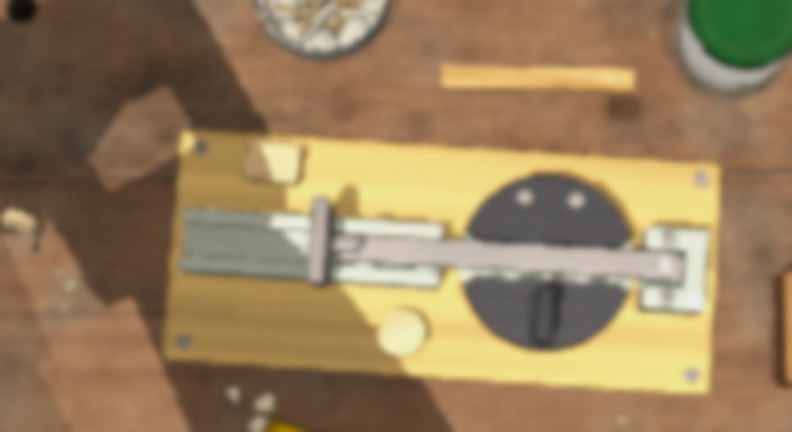

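View pics/s4.png

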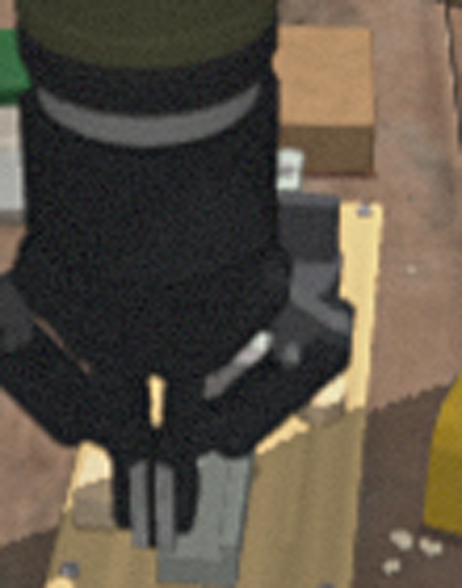

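The top view shows the bar through the slot, with its nose at (683,264) against the keeper's end face. The loose things beside the fixture have not moved, and the arm is clear.

```bash
python3 -c "
from rig import workorder
print(workorder.close_job())"
```

```text
the job is handed in; nothing more can be done
None
```

The spindle is locked and the job is handed in: the slot is in line, the bar was pushed through the disc until it stopped firmly in the keeper (10.7 N, no further travel), and the arm is clear after about 20 s.

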